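# Hang the turning paddle on the free hook

## Robot

A 6-joint arm with a two-finger parallel gripper is mounted at the origin on the work surface. World frame = base frame: x ahead of the robot, y to its left, z up, the work surface at z = 0. Lengths are in m, angles in rad, forces in N, time in s.
With the tool pointing down it reaches from about 0.25 to 0.725 m from the base axis. Payload 9.7 kg.
Tool frame: the origin (TCP) lies on the mounting face of the last link; the fingertips stand 173 mm ahead of it and the grasp point (between the pads) lies 155 mm ahead of it; z points along the fingers, y is the line along which they close (so a half turn about z gives the same grasp; the last joint's range is limited). The gripper opens to 85 mm and grips with 20 to 120 N. Pads are 22 mm wide; open, the fingers measure 114 mm over their backs; the gripper's body (76 mm by 85 mm) begins 54 mm behind the grasp point. The pads swing forward as they close: fully open they stand 13 mm farther back than shut.
Start: joints at [-1.261, 0.087, 0.176, 1.66, 0, 1.571], TCP at [0.168, -0.524, 0.405] pointing down, gripper open.
Joint ranges: [-3.13, 3.13], [-0.85, 1.81], [-1.15, 1.24], [-2.2, 2.28], [-1.44, 1.52], [-3.14, 3.14]. Speed limits (rad/s): [2.22, 2.22, 2.57, 3.14, 3.14, 3.14].

## Interface

Orientations are given as a 3x3 rotation matrix whose columns are the frame's x, y, z axes.
In Python, from bench import manip, capture, get_calibration, ticket, spot_in, cut_out, spot_point, telemetry gives the robot as it stands. Calls block until the motion is done:
- manip.move_ptp(position, orientation): joint-space move of the TCP to a pose.
- manip.move_straight(position, rotation=None, feed=0.15): straight line of the TCP; rotation=None keeps the orientation; feed is the mean speed in m/s.
- manip.move_joints(angles): joint-space move.
- manip.move_gripper(opening, grasp_force=None): opening from 0.0 (shut) to 1.0 (fully open); grasp_force is the grip in N (None keeps the last); returns when the fingers have stopped.
- manip.hold(seconds).
- manip.ik(position, orientation): joint angles nearest the present ones, or None.
- capture(name): name is "scene" or "top" or "wrist"; returns the picture (400x640x3 uint8, blue, green, red); there is no depth.
- get_calibration(name): a dict with "fovy" (degrees; the focal length in pixels is half the picture's height over the tangent of half this angle, whatever the lens; pixels are square), "cx", "cy" (the principal point, pixels), "D" ([k1, k2, p1, p2, k3] as OpenCV has them; the pictures are not rectified), "extrinsics" (4x4, takes a point from camera to world coordinates). Camera axes: x right, y up, looking along -z (the intrinsics and any distortion apply to the point x, -y, -z); pixel columns grow to the right and rows downward; lengths in m; the calibration is good to about 2 mm. A picture is of the moment at which its call begins: read the wrist's pose just before it. get_calibration takes no time and is no camera call; for the wrist camera it gives the pose at the moment of the call.
A pose or a line that the arm cannot do raises manip.MotionError and nothing moves.
- ticket.sign_off(): hands the job in; it is judged then, once.
Trained networks look in the newest picture that a camera, given by its name, has taken for a name from the list of things; names that differ only in an ending like _2 or _b are one class to them, and where a whole thing is asked for, a point or a joint stands for the part that bears it (a point fixed in the world has none). Each returns a list of dicts, best first, with "score" (0 to 1); they miss things now and then, are a little off and sometimes report something else, mostly with a low value. They report only what shows in the picture. A call takes as long as a camera call. They do not tell look-alikes from the thing itself.
- spot_in(label, camera): "xyz" ([x, y, z] in m, in the coordinates of the camera as it stood for that picture, good to about 4 mm: the middle of the surface that is visible of it).
- cut_out(label, camera): "region" (400x640 bool, what is visible of it).
- spot_point(label, camera): "xyz" ([x, y, z] in m, in the coordinates of the camera as it stood for that picture, good to about 4 mm: a listed point, or the origin of a listed thing).
Readings, each from a call of its own:
- telemetry.get_time_s(): time.
- telemetry.get_joints(): joint angles.
- telemetry.get_joint_velocities(): joint speeds.
- telemetry.get_joint_efforts(): joint torques, N m.
- telemetry.get_ee_pos(): TCP position.
- telemetry.get_tcp_rot(): TCP orientation.
- telemetry.get_contact_force(): force on the tool from outside, world axes, zero at the start.
- telemetry.get_ft_torque(): the same for the moment, N m.
- telemetry.get_gripper_width(): opening from 0.0 (shut) to 1.0 (fully open).
- telemetry.get_finger_force(): force on a finger pad.
Only numpy, scipy, OpenCV 4.12 (cv2) and the standard library are available. Lean on these libraries where they do the work, as an engineer would, in place of code of your own. Each camera call takes 0.05 s, during which the arm holds its last target. There are 200 camera calls.

## Task

Lift the wooden turning paddle out of the drying basket and lay it flat on the spoon rest on the worktop, letting go of it there. Then take it again another way, so that it can be held upright, and hang it by the hole in its handle on the empty one of the three steel hooks under the shelf, so that it ends up hanging straight down without much swing. Leave the two sippy cups on their hooks and the things on the shelf undisturbed.

Things in the scene. Friction and masses are not known exactly. Their poses are not given: they have to be found in the camera images.
- paddle: flat wooden turning paddle, 200 mm long and 10 mm thick (100 g). Origin: middle of its length, on the underside; x points to the eye end, z is the normal of its upper face. Blade: x -100 to -15 mm, 60 mm wide. Handle: x -15 to 57 mm, 24 mm wide. Square head: x 56 to 100 mm, 44 mm wide, with a round through hole (the eye). Balance point at about x = -17 mm. At the start it lies flat in the basket
- paddle_eye (a point): centre of the eye, a round hole 21 mm in diameter right through the head: 78 mm along x from the paddle's origin, at half its thickness; its axis is the paddle's z
- basket: grey open-topped plastic drying basket, fixed, outside 260 x 140 x 60 mm, walls and floor 4 mm. Origin: centre of its underside on the worktop; x is its long direction. The paddle lies in it lengthwise, eye to +x, not touching the walls
- rest: spoon rest: fixed dark wooden block 90 (x) x 36 (y) x 35 mm (high). Origin: centre of its underside on the worktop. The paddle laid lengthwise on it with its balance point over the block overhangs on all sides, so the blade's long edges stay free for the fingers
- hook_free: the empty steel hook, fixed below the shelf's front edge. Origin: middle of its straight level bar, 295 mm above the worktop. The bar, 9 mm thick, runs along the hook's x from x = -30 mm (free end, a 12 mm ball, pointing away from the shelf towards the robot) to x = +28 mm, where it bends up at x = 33 mm to the shelf. The shelf's front edge is at x = +20 mm
- hook_a: a hook of the same kind, same frame, 170 or 340 mm from the free one along the shelf; a sippy cup hangs on it
- hook_b: a hook of the same kind, same frame; the other sippy cup hangs on it
- cup_a: sippy cup, white with a lid and spout, 90 mm long, 66 mm in diameter, hanging by its loop handle with its axis level along the shelf. Origin: point inside the loop on the axis of the hook's bar; the cup reaches 103 mm below it and 50 mm to both sides
- cup_b: the same cup in grey plastic on another hook, same frame
- shelf: cream painted wooden shelf, fixed, board 620 mm long (y), 130 mm deep (x), 18 mm thick, underside 340 mm above the worktop, on end frames at y = -300 and +300 mm. Origin: on the worktop below the middle of the front edge; x points to the back. A turquoise lunch box is fast on it at y = +200 mm
- dispenser: white plastic pump-top push dispenser, 66 mm in diameter, 165 mm tall, standing on the shelf. Origin: centre of its underside
- ramekin: white ceramic ramekin, 80 mm in diameter, 45 mm tall, standing on the shelf. Origin: centre of its underside
Things that resemble listed ones, but are neither listed nor needed, are in the scene too. There is more than one size of the paddle; the one meant has the size given above.

How it is judged:
On the way:
1. the paddle lies flat and still on the spoon rest, let go (contact force between paddle and rest above 0.3 N and contact force between paddle and the fingers below 0.05 N and angle between paddle's own z axis and vertical below 0.15 rad and linear speed of paddle below 0.03 m/s), for 0.2 s.
At the end, for the whole second after the job is handed in: The paddle hangs almost still, released, eye end up, within 0.3 rad of vertical, carried by the empty hook with its bar through the eye: eye centre within 8 mm sideways, 13 mm below to 2 mm above the bar's axis, between ball end and bend; under 0.15 m/s (x of paddle_eye in the frame of hook_free between -0.029 and 0.032 m and y of paddle_eye in the frame of hook_free between -0.008 and 0.008 m and z of paddle_eye in the frame of hook_free between -0.013 and 0.002 m and contact force between paddle and hook_free above 0.3 N and angle between paddle's own x axis and vertical below 0.3 rad and linear speed of paddle below 0.15 m/s); the robot touches nothing.
It fails at once if sippy cup a is disturbed (moved more than 30 mm) (distance of cup_a from where it was at the start of the episode above 0.03 m).
It fails at once if sippy cup b is disturbed (moved more than 30 mm) (distance of cup_b from where it was at the start of the episode above 0.03 m).
It fails at once if the dispenser is disturbed (moved more than 30 mm) (distance of dispenser from where it was at the start of the episode above 0.03 m).
It fails at once if the ramekin is disturbed (moved more than 30 mm) (distance of ramekin from where it was at the start of the episode above 0.03 m).
It also fails if it takes over 72 s, if anything falls off the work surface, if the arm or the gripper's body presses on something with over 40 N, if the wrist force passes 120 N, or if a joint passes its speed limit or range.

## Working session

There is one attempt and no reset: what is moved stays moved. The work goes in short steps, each a Python script; the robot and the scene stay as the last script left them, time stands still between calls to the robot, and variables do not carry over. Pictures are saved under pics/ and viewed, at most 10 in all, crops included, and the job is handed in when it is done.

```bash
ls; mkdir -p pics; cat > h.py <<'E'
import numpy as np, cv2
from bench import manip, capture, get_calibration, ticket, spot_in, cut_out, spot_point, telemetry as T
def K(c):
    f=200/np.tan(np.radians(c['fovy'])/2)
    return np.array([[f,0,c['cx']],[0,f,c['cy']],[0,0,1.]]), np.array(c['D'],float)
F=np.diag([1,-1,-1.])
def to_world(c,p):
    E=np.array(c['extrinsics']); return E[:3,:3]@np.array(p)+E[:3,3]
def pix2plane(c,uv,z):
    k,d=K(c); E=np.array(c['extrinsics'])
    u=cv2.undistortPoints(np.array(uv,float).reshape(-1,1,2),k,d).reshape(-1,2)
    r=(E[:3,:3]@F@np.c_[u,np.ones(len(u))].T).T
    return E[:3,3]+r*((z-E[2,3])/r[:,2])[:,None]
def proj(c,P):
    k,d=K(c); E=np.array(c['extrinsics'])
    q=(np.array(P,float).reshape(-1,3)-E[:3,3])@E[:3,:3]@F
    return cv2.projectPoints(q,np.zeros(3),np.zeros(3),k,d)[0].reshape(-1,2)
E
cat > a.py <<'E'
from h import *
np.set_printoptions(precision=4,suppress=True)
for cam in ('scene','top'):
    im=capture(cam); cv2.imwrite(f'pics/{cam}0.png',im); c=get_calibration(cam)
    print(cam,np.array(c['extrinsics'])[:3,3],c['fovy'])
    for l in ('paddle','basket','rest','hook_free','cup_a','shelf','dispenser','ramekin','paddle_eye'):
        for r in spot_point(l,cam)[:4]:
            w=to_world(c,r['xyz']); print(' ',l,round(r['score'],2),w,proj(c,w)[0].round())
print(T.get_time_s(),T.get_tcp_rot())
E
python3 a.py
```

```text
pics
scene [ 1.1016 -0.7984  1.0826] 47.7367050041184
  paddle 0.92 [ 0.5179 -0.5317 -0.0044] [206. 339.]
  paddle 0.9 [ 0.409  -0.0189 -0.0024] [302. 213.]
  basket 0.69 [ 0.447  -0.275  -0.0039] [255. 266.]
  rest 0.53 [ 0.4246  0.2387 -0.0004] [351. 175.]
  hook_free 0.23 [ 0.4424 -0.2749  0.0024] [254. 264.]
  dispenser 0.94 [ 0.6996 -0.2361  0.3541] [334. 216.]
  ramekin 0.71 [ 0.7307 -0.0324  0.3585] [396. 175.]
  paddle_eye 0.9 [ 0.5188 -0.2728  0.0086] [273. 276.]
  paddle_eye 0.71 [ 0.4175 -0.571   0.0064] [170. 325.]
top [ 0.4541 -0.1331  1.526 ] 44.29577549454742
  paddle 0.93 [ 0.4401 -0.2693  0.0014] [364. 247.]
  paddle 0.78 [ 0.5106 -0.5288 -0.0033] [446. 222.]
  paddle 0.71 [ 0.4111 -0.0145 -0.0021] [281. 259.]
  basket 0.67 [ 0.4444 -0.2717  0.0016] [364. 246.]
  rest 0.85 [0.4262 0.2419 0.0002] [199. 256.]
  hook_free 0.66 [ 0.6326 -0.2014  0.2907] [345. 173.]
  cup_a 0.67 [0.6604 0.1365 0.2965] [211. 165.]
  dispenser 0.62 [ 0.7002 -0.2363  0.3588] [360. 140.]
  ramekin 0.69 [ 0.724  -0.0327  0.3566] [275. 133.]
  ramekin 0.5 [ 0.4389 -0.2693  0.0035] [364. 248.]
  paddle_eye 0.78 [ 0.5141 -0.2751  0.0074] [365. 223.]
  paddle_eye 0.59 [ 0.4162 -0.5688  0.0107] [462. 253.]
1.0 [[ 0.9524  0.3049  0.    ]
 [ 0.3049 -0.9524  0.    ]
 [ 0.     -0.     -1.    ]]
```

View pics/scene0.png

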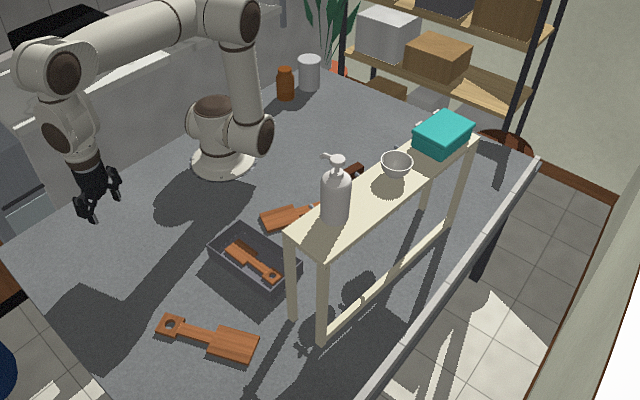

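View pics/top0.png

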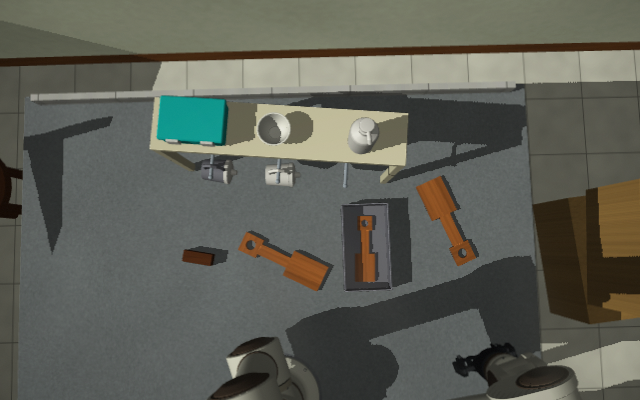

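Three look-alike paddles appear in the top view: A in the basket at (366,248), B on the table at (446,222), C on the table at (285,260). A fits because it lies in the basket with its eye to +x, and it looks the smallest. The free hook is at (346,175), since cups hang at (216,172) and (280,175). The rest is at (199,256). I'll look closer with the wrist camera.

```bash
cat > b.py <<'E'
from h import *
np.set_printoptions(precision=4,suppress=True)
def down(yaw): # tool y = direction at yaw+90 ; tool x along yaw
    c,s=np.cos(yaw),np.sin(yaw); return np.array([[c,s,0],[s,-c,0],[0,0,-1.]])
def look(tag,labels):
    c=get_calibration('wrist'); im=capture('wrist'); cv2.imwrite(f'pics/{tag}.png',im)
    np.save(f'pics/{tag}.npy',c,allow_pickle=True)
    for l in labels:
        for r in spot_point(l,'wrist')[:3]:
            w=to_world(c,r['xyz']); print(tag,l,round(r['score'],2),w,proj(c,w)[0].round())
    return c,im
E
cat > c.py <<'E'
from b import *
Tt=np.eye(4);Tt[:3,:3]=T.get_tcp_rot();Tt[:3,3]=T.get_ee_pos()
c=get_calibration('wrist'); print(np.linalg.inv(Tt)@np.array(c['extrinsics']),c['fovy'],c['D'])
for yaw in (-.06,np.pi-.06):
    print(manip.ik([.44,-.27,.42],down(yaw)))
for y in (0,-.1,-.2):
  for s in (1,-1):
    R=np.array([[0,0,1],[0,-s,0],[s,0,0.]]); print(y,s,[manip.ik([x,-.2+y*0,.165],R) is not None for x in (.3,.4,.47,.5)],manip.ik([.45,-.2,.165],R))
manip.move_ptp([.42,-.27,.42],down(-.06))
print(T.get_time_s(),T.get_joints())
c,im=look('w1',['paddle','paddle_eye','basket'])
m=cut_out('paddle','wrist')
for k in m: print(k['score'],k['region'].sum(), cv2.boundingRect(k['region'].astype('uint8')))
E
python3 c.py
```

```text
[[ 0.0001  0.9525  0.3044  0.0775]
 [ 1.     -0.0001  0.0002 -0.0002]
 [ 0.0003  0.3044 -0.9525  0.0307]
 [ 0.      0.      0.      1.    ]] 70.45526481312703 [-0.0057  0.      0.      0.      0.    ]
[-0.5504  0.0121  0.128   1.6867  0.      2.6512]
[-0.5504  0.0121  0.128   1.6867  0.     -0.4904]
0 1 [False, False, True, True] [-0.5338 -0.174  -1.1478 -0.9738  0.5338 -3.1416]
0 -1 [False, False, True, True] [-0.5338 -0.174  -1.1478 -0.9738  0.5338  0.    ]
-0.1 1 [False, False, True, True] [-0.5338 -0.174  -1.1478 -0.9738  0.5338 -3.1416]
-0.1 -1 [False, False, True, True] [-0.5338 -0.174  -1.1478 -0.9738  0.5338  0.    ]
-0.2 1 [False, False, True, True] [-0.5338 -0.174  -1.1478 -0.9738  0.5338 -3.1416]
-0.2 -1 [False, False, True, True] [-0.5338 -0.174  -1.1478 -0.9738  0.5338  0.    ]
2.3417 [-0.5724 -0.028   0.088   1.6868 -0.0002  2.6293]
w1 paddle 0.81 [ 0.5091 -0.5272  0.002 ] [516.  83.]
w1 paddle 0.7 [ 0.4389 -0.2707  0.0059] [319. 150.]
w1 paddle 0.69 [ 0.4118 -0.0172  0.0001] [142. 179.]
w1 paddle_eye 0.89 [0.4566 0.0759 0.0051] [ 64. 153.]
w1 paddle_eye 0.84 [ 0.416  -0.5691  0.0049] [538. 154.]
w1 paddle_eye 0.61 [ 0.5079 -0.2755  0.0078] [319.  96.]
w1 basket 0.82 [ 0.4409 -0.2693  0.0004] [317. 148.]
0.85 9201 (31, 122, 212, 122)
0.67 10134 (457, 0, 115, 184)
0.65 4714 (298, 71, 45, 152)
```

```bash
cat > d.py <<'E'
from b import *
im=cv2.imread('pics/w1.png'); cr=im[50:245,220:420]; cv2.imwrite('pics/w1c.png',cv2.resize(cr,None,fx=3,fy=3,interpolation=cv2.INTER_CUBIC))
for al in (0,15,30,45):
  a=np.radians(al); z=np.array([np.cos(a),0,-np.sin(a)]); y=np.array([0,1,0]); R=np.c_[np.cross(y,z),y,z]
  for gh in (.17,.19,.2):
    print(al,gh,''.join('01'[manip.ik(np.array([gx,-.2,gh])-.155*z,R) is not None] for gx in (.54,.56,.58,.6,.62,.64,.66)), manip.ik(np.array([.6,-.2,gh])-.155*z,R))
E
python3 d.py
```

```text
0 0.17 0000111 None
0 0.19 0000111 None
0 0.2 0000111 None
15 0.17 0111111 [-0.5285 -0.4905 -1.0588 -0.2675  0.5088 -0.15  ]
15 0.19 1111111 [-0.5285 -0.529  -1.0372 -0.2073  0.5088 -0.15  ]
15 0.2 1111111 [-0.5285 -0.5461 -1.0255 -0.1784  0.5088 -0.15  ]
30 0.17 1111111 [-0.4966 -0.4951 -0.8515  0.2247  0.4253 -0.2646]
30 0.19 1111111 [-0.4966 -0.5123 -0.8219  0.2715  0.4253 -0.2646]
30 0.2 1111111 [-0.4966 -0.5197 -0.8065  0.2942  0.4253 -0.2646]
45 0.17 1111111 [-0.4524 -0.37   -0.6053  0.603   0.3143 -0.331 ]
45 0.19 1111111 [-0.4524 -0.3779 -0.572   0.6442  0.3143 -0.331 ]
45 0.2 1111111 [-0.4524 -0.381  -0.5548  0.6645  0.3143 -0.331 ]
```

View pics/w1c.png

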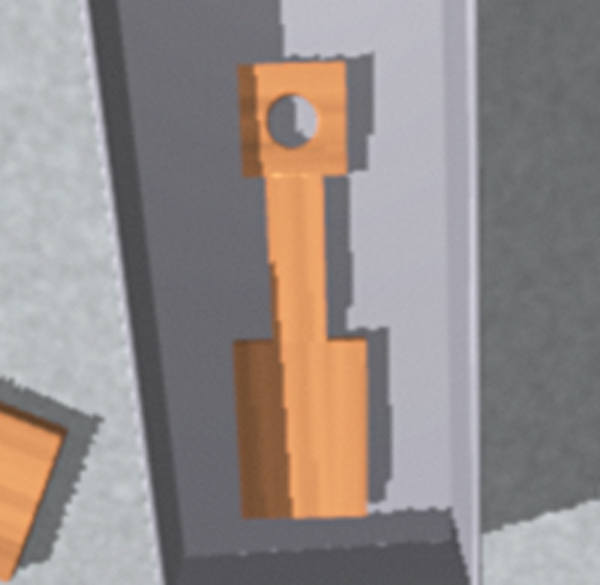

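The crop shows the basket paddle whole: blade corners at crop pixels (243,518) and (367,517), eye at (292,120), well clear of the walls. I'll fit its pose and check its size.

```bash
cat > e.py <<'E'
from b import *
from scipy.optimize import least_squares
def fit(c,pts,uv,z,x0):
    pts=np.array(pts,float)
    def w(p): 
        C,S=np.cos(p[2]),np.sin(p[2]); k=p[3]
        return np.c_[p[0]+k*(C*pts[:,0]-S*pts[:,1]),p[1]+k*(S*pts[:,0]+C*pts[:,1]),np.full(len(pts),z)]
    r=least_squares(lambda p:(proj(c,w(p))-uv).ravel(),x0); return r.x,np.sqrt((r.fun**2).mean())
if __name__=='__main__':
    c=np.load('pics/w1.npy',allow_pickle=True).item()
    uv=np.array([(243,518),(367,517),(368,341),(233,341),(238,66),(346,62),(346,176),(241,177),(292,120)])/3+[220,50]
    pts=np.array([(-100,30),(-100,-30),(-15,-30),(-15,30),(100,22),(100,-22),(56,-22),(56,22),(78,0)])/1e3
    print(fit(c,pts,uv,.014,[.44,-.27,-.05,1]))
    # wrist look at rest and hook
    manip.move_ptp([.36,.22,.36],down(-.06)); look('rest',['rest'])
    print(T.get_joints())
    a=np.radians(25); z=np.array([np.cos(a),0,-np.sin(a)]); y=np.array([0,1,0]); R=np.c_[np.cross(y,z),y,z]
    for nm,yy in (('h1',-.23),('h2',-.15)):
        manip.move_ptp(np.array([.30,yy,.38]),R); look(nm,['hook_free'])
    print(T.get_time_s(),T.get_joints())
E
python3 e.py
python3 - <<'E'
import cv2,numpy as np
a=[cv2.imread(f'pics/{n}.png') for n in('rest','h1','h2')]
cv2.imwrite('pics/m.png',cv2.resize(np.vstack(a[1:]),(750,938))[:600]); cv2.imwrite('pics/m1.png',a[0])
E
```

```text
(array([ 0.4365, -0.2718, -0.0308,  0.9996]), np.float64(0.39414108157098476))
rest rest 0.94 [0.4213 0.2399 0.0011] [298. 121.]
[ 0.5484 -0.2306 -0.2097  1.5917 -0.     -2.5329]Traceback (most recent call last):
  File "e.py", line 19, in <module>
    manip.move_ptp(np.array([.30,yy,.38]),R); look(nm,['hook_free'])
    ~~~~~~~~~~~~~~^^^^^^^^^^^^^^^^^^^^^^^^^^
bench.MotionError: the arm cannot take that pose within its joint ranges
[ WARN:0@0.022] global loadsave.cpp:275 findDecoder imread_('pics/h1.png'): can't open/read file: check file path/integrity
[ WARN:0@0.022] global loadsave.cpp:275 findDecoder imread_('pics/h2.png'): can't open/read file: check file path/integrity
Traceback (most recent call last):
cv2.error: OpenCV(4.12.0) :-1: error: (-5:Bad argument) in function 'resize'
> Overload resolution failed:
>  - src data type = object is not supported
>  - Expected Ptr<cv::UMat> for argument 'src'
```

```bash
cat >> b.py <<'E'
def tilt(deg,yaw=0):
    a=np.radians(deg); c,s=np.cos(yaw),np.sin(yaw)
    z=np.array([c*np.cos(a),s*np.cos(a),-np.sin(a)]); y=np.array([-s,c,0]); return np.c_[np.cross(y,z),y,z]
E
cat > f.py <<'E'
from b import *
def feas(yy):
    for d in (30,40,50):
        for x in (.3,.33,.36,.39,.42):
            for z in (.26,.3,.34):
                if manip.ik([x,yy,z],tilt(d)) is not None: return [x,yy,z],d
for nm,yy in (('h1',-.25),('h2',-.14)):
    p,d=feas(yy); print(p,d); manip.move_ptp(p,tilt(d)); look(nm,['hook_free'])
print(T.get_time_s(),T.get_joints())
E
python3 f.py
python3 - <<'E'
import cv2,numpy as np
a=[cv2.imread(f'pics/{n}.png') for n in('rest','h1','h2')]
cv2.imwrite('pics/m.png',np.vstack([cv2.resize(np.hstack(a[1:]),(800,250)),cv2.resize(a[0],(560,350))[:, :].copy() if 0 else cv2.copyMakeBorder(cv2.resize(a[0],(560,350)),0,0,0,240,0)]))
E
```

```text
[0.3, -0.25, 0.26] 30
[0.39, -0.14, 0.26] 30
9.5667 [-0.4465 -0.8461 -1.0018  0.414   0.3828 -0.235 ]
```

View pics/m.png

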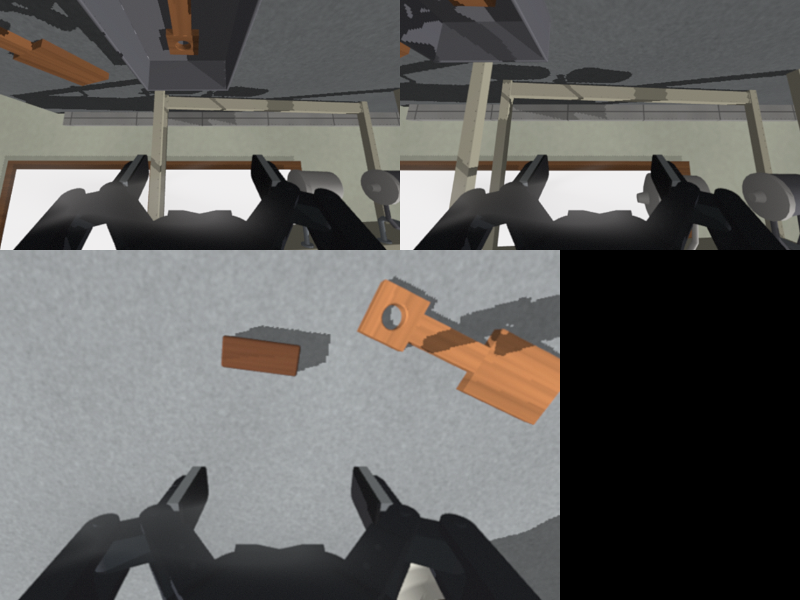

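The views show the rest at wrist pixel (298,405) of the mosaic's lower picture. The hook is hidden by the hand in the tilted views, so I'll look at it from above with its known height of 295 mm.

```bash
cat > g.py <<'E'
from b import *
manip.move_ptp([.42,-.2,.40],tilt(30))
for i,(p,yw) in enumerate([([.45,-.23,.47],0.03),([.45,-.17,.50],0.03)]):
    manip.move_ptp(p,down(yw)); c,im=look(f'hk{i}',['hook_free'])
    print(proj(c,[.63,-.2,.295]),T.get_joints())
print(T.get_time_s())
tiles=[]
for n,P in (('hk0',[.625,-.2,.295]),('hk1',[.625,-.2,.295]),('rest',[.42,.24,.035])):
    c=np.load(f'pics/{n}.npy',allow_pickle=True).item(); u,v=np.round(proj(c,P)[0]).astype(int)
    u0=max(u-55,0);v0=max(v-55,0); im=cv2.imread(f'pics/{n}.png')[v0:v0+110,u0:u0+110]; print(n,u0,v0,im.shape)
    t=np.zeros((400,400,3),'uint8');k=cv2.resize(im,None,fx=3.6,fy=3.6,interpolation=cv2.INTER_CUBIC);t[:k.shape[0],:k.shape[1]]=k;tiles.append(t)
cv2.imwrite('pics/hkc.png',cv2.hconcat(tiles[:2])); cv2.imwrite('pics/restc.png',tiles[2])
E
python3 g.py
```

```text
[[ 255.1972 -181.496 ]] [-0.4725  0.0143  0.2291  1.7854  0.0001  2.6387]
[[ 394.7001 -113.7062]] [-0.3616 -0.0197  0.2548  1.8457 -0.0002  2.7498]
13.3
hk0 201 0 (110, 110, 3)
hk1 339 0 (110, 110, 3)
rest 241 69 (110, 110, 3)
```

View pics/hkc.png

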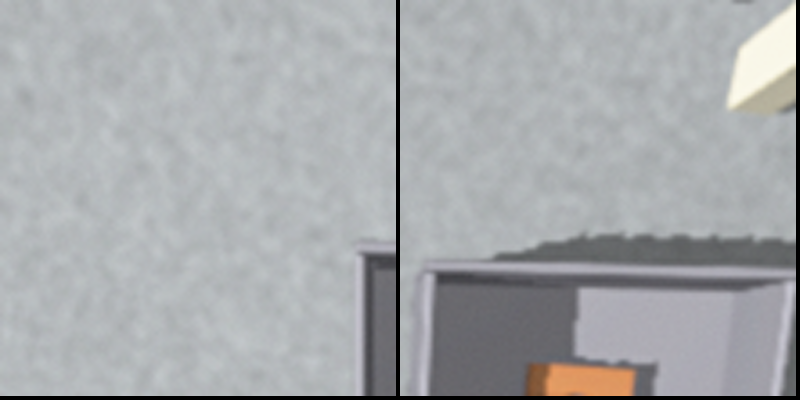

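View pics/restc.png

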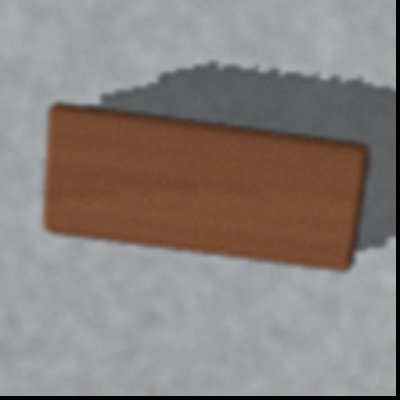

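The rest's top face shows clearly, with corners (50,104), (366,146), (350,269) and (46,232). The hook is out of frame, so I'll tilt the camera forward.

```bash
cat > g2.py <<'E'
from b import *
from e import fit
c=np.load('pics/rest.npy',allow_pickle=True).item()
uv=np.array([(50,104),(366,146),(350,269),(46,232)])/3.6+[241,69]
print('rest',fit(c,np.array([(45,-18),(-45,-18),(-45,18),(45,18)])/1e3,uv,.035,[.42,.24,1.5,1]))
def up(d):
    R=tilt(d); return np.c_[-R[:,0],-R[:,1],R[:,2]]
tiles=[]
for i,p in enumerate([[.38,-.23,.42],[.38,-.17,.42]]):
    manip.move_ptp(p,up(45)); c,im=look(f'hk{i}',['hook_free'])
    u,v=np.round(proj(c,[.635,-.2,.295])[0]).astype(int); u0=max(u-55,0);v0=max(v-55,0); k=im[v0:v0+110,u0:u0+110]; print(u0,v0,T.get_joints())
    t=np.zeros((400,400,3),'uint8');k=cv2.resize(k,None,fx=3.6,fy=3.6,interpolation=cv2.INTER_CUBIC);t[:k.shape[0],:k.shape[1]]=k;tiles.append(t)
cv2.imwrite('pics/hkd.png',cv2.hconcat(tiles)); print(T.get_time_s())
E
python3 g2.py
```

```text
rest (array([0.4228, 0.2381, 1.3891, 0.9659]), np.float64(0.31178307051058995))
hk0 hook_free 0.83 [ 0.6318 -0.2033  0.2962] [284.  87.]
225 31 [-0.6516 -0.5547 -0.4392  1.0158  0.4429  2.6464]
hk1 hook_free 0.79 [ 0.6294 -0.2047  0.296 ] [367.  92.]
hk1 hook_free 0.45 [ 0.6424 -0.0336  0.2967] [150.  79.]
305 32 [-0.5134 -0.6539 -0.5009  1.0079  0.3551  2.7612]
14.675
```

View pics/hkd.png

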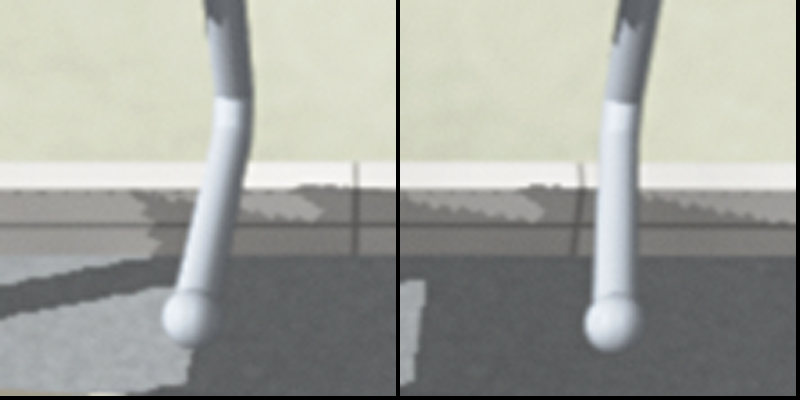

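```bash
cat > g3.py <<'E'
from b import *
pts=[[(191,318),(220,200),(231,145)],[(213,323),(217.5,200),(219,145)]]
off=[(225,31),(305,32)]
rays=[]
for i in (0,1):
    c=np.load(f'pics/hk{i}.npy',allow_pickle=True).item()
    w=pix2plane(c,np.array(pts[i])/3.6+off[i],.295); print(w, [np.arctan2(*(w[k]-w[0])[1::-1]) for k in (1,2)])
    E=np.array(c['extrinsics'])[:3,3]; d=w[0]-E; rays.append((E,d/np.linalg.norm(d)))
A=sum(np.eye(3)-np.outer(d,d) for _,d in rays); b=sum((np.eye(3)-np.outer(d,d))@e for e,d in rays); print('ball',np.linalg.solve(A,b))
c=get_calibration('top')
w=pix2plane(c,[(150,150),(405,165.5)],.34); print('shelf yaw',np.arctan2(*(w[0]-w[1])[:2]*[-1,1]))
E
python3 g3.py
```

```text
[[ 0.6003 -0.2004  0.295 ]
 [ 0.6339 -0.2045  0.295 ]
 [ 0.6513 -0.2061  0.295 ]] [np.float64(-0.12204657154098784), np.float64(-0.11099567527300482)]
[[ 0.5999 -0.2009  0.295 ]
 [ 0.6349 -0.2043  0.295 ]
 [ 0.6524 -0.206   0.295 ]] [np.float64(-0.09772875611808957), np.float64(-0.09557325973354391)]
ball [ 0.5988 -0.2007  0.2964]
shelf yaw -0.08797933770217715
```

Hook: ball at (0.600, -0.2006), yaw about -0.097, origin (0.630, -0.2035), which agrees with the network. Paddle A fits the 200 mm size at scale 0.9996. Next I'll pick it by the handle.

```bash
cat > p.py <<'E'
from b import *
P=np.array([.4365,-.2718]);yaw=-.0308
d=np.array([np.cos(yaw),np.sin(yaw)]); g=P+.042*d; R=down(yaw+np.pi)
manip.move_gripper(.5,60)
manip.move_ptp([*g,.30],R); print(T.get_joints())
manip.move_straight([*g,.195],feed=.12)
f0=T.get_contact_force(); z=.195
while z>.1795:
    z-=.0025; manip.move_straight([*g,z],feed=.03)
    if abs(T.get_contact_force()[2]-f0[2])>3: print('touch',z); z+=.002; manip.move_straight([*g,z],feed=.03); break
print(z,T.get_contact_force(),T.get_ee_pos())
manip.move_gripper(0,70); print('w',T.get_gripper_width(),T.get_finger_force(),T.get_contact_force())
manip.move_straight([*g,z+.03],feed=.08); manip.hold(.2); print('w',T.get_gripper_width(),T.get_contact_force(),T.get_ft_torque())
manip.move_straight([*g,.34],feed=.15)
np.save('zg.npy',z); print(T.get_time_s())
cv2.imwrite('pics/lift.png',capture('wrist'))
E
python3 p.py
```

```text
[-0.5186  0.0744 -0.039   1.4569  0.0001 -0.4874]
0.1775 [-0.5701 -0.0285 -0.1631] [ 0.4784 -0.2731  0.1773]
w 0.25719705782558616 69.18404817581177 [-0.0309 -0.1122  3.2975]
w 0.25257507608700525 [-0.0143  0.1075 -1.3505] [-0.0152 -0.1122  0.0114]
22.7417
```

```bash
cat > q.py <<'E'
from b import *
zg=float(np.load('zg.npy')); C=np.array([.4228,.2381]); yaw=1.389; d=np.array([np.cos(yaw),np.sin(yaw)])
g=C+.062*d; R=down(yaw+np.pi)
manip.move_ptp([*g,.34],R); print(T.get_joints())
manip.move_straight([*g,zg+.031+.012],feed=.15); manip.hold(.2)
c,im=look('pl',['paddle_eye']); z=zg+.031+.012; f0=T.get_contact_force()
while z>zg+.026:
    z-=.0015; manip.move_straight([*g,z],feed=.02)
    f=T.get_contact_force()[2]-f0[2]
    if f>.6: break
print('z',z-zg-.031,f,T.get_ft_torque())
manip.move_gripper(.5); manip.hold(.3)
manip.move_straight([*g,zg+.16],feed=.12); manip.hold(.4)
manip.move_ptp([.38,.25,.36],down(-.06)); c,im=look('rest2',['paddle','paddle_eye'])
cv2.imwrite('pics/r2c.png',cv2.resize(im[0:300,120:520],(800,600),interpolation=cv2.INTER_CUBIC)); print(T.get_time_s())
E
python3 q.py
```

```text
[ 0.602   0.0174 -0.0217  1.5318 -0.0002 -0.7855]
pl paddle_eye 0.89 [0.4375 0.338  0.0536] [325. 313.]
z 0.0 4.241189754484356 [-0.0421  0.1414 -0.035 ]
rest2 paddle 0.97 [ 0.4124 -0.0136 -0.0014] [547. 132.]
rest2 paddle 0.67 [0.4287 0.2603 0.0367] [306. 135.]
rest2 paddle_eye 0.95 [0.456  0.0768 0.0061] [475.  96.]
rest2 paddle_eye 0.79 [0.4379 0.3365 0.0402] [230. 131.]
32.0333
```

View pics/r2c.png

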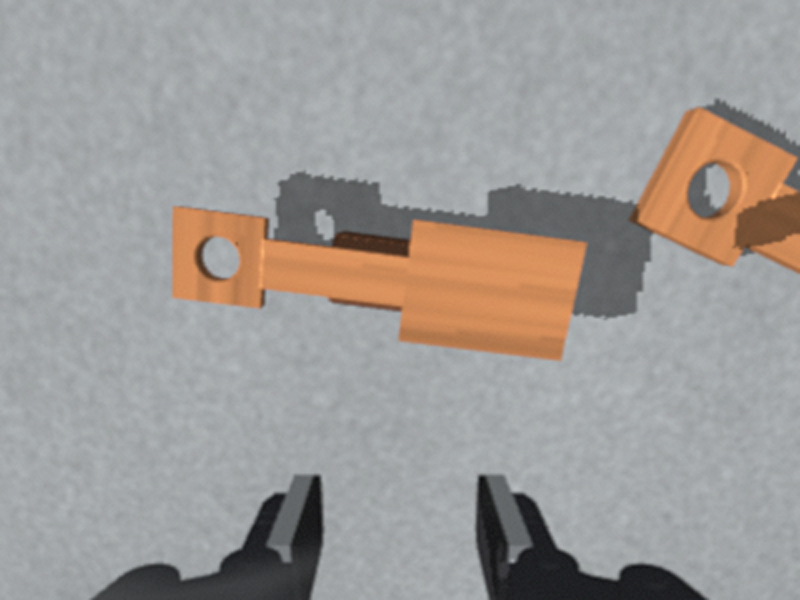

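The paddle lies flat on the rest, let go: eye at (219,257), blade corners (413,220) to (562,361) in the crop. I'll fit its pose and regrasp it by the blade edges with the tool tilted.

```bash
cat > r.py <<'E'
from b import *
from e import fit
c=np.load('pics/rest2.npy',allow_pickle=True).item()
uv=np.array([(413,220),(586,242),(562,361),(400,342),(173,206),(269,218),(264,307),(172,297),(219,257)])/2+[120,0]
pts=np.array([(-15,-30),(-100,-30),(-100,30),(-15,30),(100,-22),(56,-22),(56,22),(100,22),(78,0)])/1e3
r,e=fit(c,pts,uv,.045,[.43,.26,1.39,1]); print(r,e)
yaw=r[2]; TL=22
Rrel=np.array([[0,0,1],[0,1,0],[-1,0,0.]])@tilt(TL)   # R_p^T R_t, R_p=[up,hy,-hx]
Rp=np.array([[np.cos(yaw),-np.sin(yaw),0],[np.sin(yaw),np.cos(yaw),0],[0,0,1]])
Rt=Rp@Rrel; gp=np.array([r[0],r[1],.035])+Rp@np.array([-.045,0,.005]); z=Rt[:,2]; t=gp-.151*z
print(z,gp,manip.ik(t,Rt),manip.ik(t-.1*z,Rt))
manip.move_gripper(1.0)
manip.move_ptp(t-.1*z,Rt)
manip.move_straight(t-.02*z,feed=.15); f0=np.array(T.get_contact_force())
manip.move_straight(t,feed=.05); print('f',T.get_contact_force()-f0)
manip.move_gripper(0,80); print('w',T.get_gripper_width(),T.get_finger_force(),T.get_contact_force())
# paddle pose in tool (assume y centred by jaws)
Tt=np.eye(4);Tt[:3,:3]=T.get_tcp_rot();Tt[:3,3]=T.get_ee_pos()
Tp=np.eye(4);Tp[:3,:3]=Rp;Tp[:3,3]=[r[0],r[1],.035]
rel=np.linalg.inv(Tt)@Tp; print(rel); np.save('rel.npy',rel)
manip.move_straight(T.get_ee_pos()+np.array([0,0,.12]),feed=.15)
print('w',T.get_gripper_width(),T.get_contact_force(),T.get_joints(),T.get_time_s())
E
python3 r.py
```

```text
[0.4258 0.2582 1.3843 0.9971] 0.6434349132649677
[-0.0695 -0.3681 -0.9272] [0.4174 0.214  0.04  ] [ 0.6195  0.1862 -0.1775  1.4907 -0.2624 -0.7271] [ 0.6656  0.2104  0.0319  1.6875 -0.2492 -0.6815]
f [ 0.3338 -0.2071 -1.0645]
w 0.6837620177310915 86.14875197410583 [-1.5622  1.5354  5.3904]
[[-0.9275  0.0001  0.3739 -0.0435]
 [-0.0002  1.     -0.0008  0.0002]
 [-0.3739 -0.0008 -0.9275  0.1396]
 [ 0.      0.      0.      1.    ]]
w 0.6892817554972516 [ 1.091   0.6475 -1.277 ] [ 0.6196  0.1362  0.0002  1.7198 -0.2623 -0.727 ] 36.6917
```

```bash
cat > s.py <<'E'
from b import *
rel=np.load('rel.npy'); H=np.array([.630,-.2035,.295]); hy=-.097
def tcp(ex,dy=0,dz=0):
    c,s=np.cos(hy),np.sin(hy); hx=np.array([c,s,0]);hyv=np.array([-s,c,0]);up=np.array([0,0,1.])
    Rp=np.c_[up,hyv,-hx]; eye=H+hx*ex+hyv*dy+up*dz
    Tp=np.eye(4);Tp[:3,:3]=Rp;Tp[:3,3]=eye-Rp@np.array([.078,0,.005])
    M=Tp@np.linalg.inv(rel); return M[:3,3],M[:3,:3]
if __name__=='__main__':
    for ex in (-.12,-.09,-.06,-.03,0): print(ex,manip.ik(*tcp(ex)))
    j=np.array(T.get_joints()); j[0]=-.5; manip.move_joints(j)
    manip.move_ptp(*tcp(-.09)); manip.hold(.3)
    print(T.get_joints(),T.get_time_s(),T.get_ee_pos()-tcp(-.09)[0],T.get_gripper_width())
    for cam in ('scene','top'):
        c=get_calibration(cam); im=capture(cam); cv2.imwrite(f'pics/{cam}2.png',im)
        for r in spot_point('paddle_eye',cam)[:3]: print(cam,round(r['score'],2),to_world(c,r['xyz']))
        print(proj(c,H))
    hx=np.array([np.cos(hy),np.sin(hy),0]); print('exp eye',H-.09*hx)
    t=[]
    for cam in ('scene','top'):
        c=get_calibration(cam);u,v=np.round(proj(c,H-.05*hx)[0]).astype(int); im=cv2.imread(f'pics/{cam}2.png')
        t.append(cv2.resize(im[v-40:v+40,u-40:u+40],(400,400),interpolation=cv2.INTER_CUBIC)); print(u-40,v-40)
    cv2.imwrite('pics/pre.png',cv2.hconcat(t))
E
python3 s.py
```

```text
-0.12 None
-0.09 [-0.5223 -0.7669 -1.0961  0.0872  0.3919 -0.1676]
-0.06 [-0.4889 -0.6508 -1.0452  0.0168  0.3613 -0.1531]
-0.03 [-0.4601 -0.544  -0.9911 -0.0402  0.3349 -0.1409]
0 [-0.4351 -0.4453 -0.9344 -0.0854  0.312  -0.1306]
[-0.5223 -0.7659 -1.0953  0.0876  0.3918 -0.1677] 40.25 [ 0.0002 -0.0001  0.0001] 0.6826458876298173
scene 0.94 [ 0.5415 -0.1975  0.2939]
scene 0.67 [ 0.4175 -0.5712  0.0072]
[[319.1544 212.1343]]
top 0.76 [0.4587 0.0749 0.0067]
top 0.62 [ 0.5383 -0.196   0.2937]
top 0.54 [ 0.6322 -0.2032  0.2949]
[[345.4986 173.4296]]
exp eye [ 0.5404 -0.1948  0.295 ]
265 162
304 153
```

View pics/pre.png

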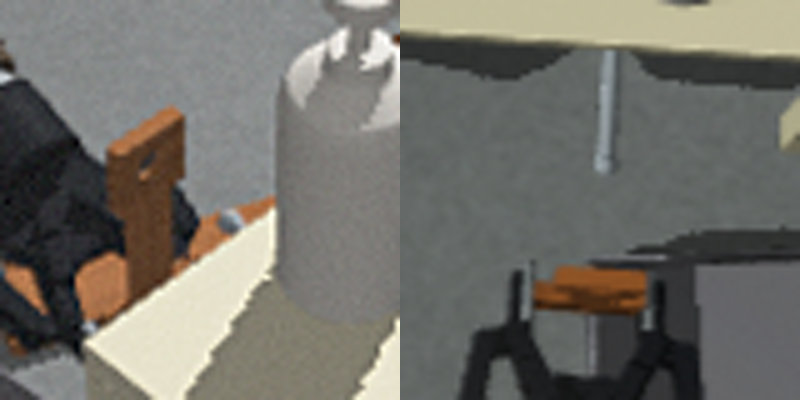

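Both views confirm alignment. In the top crop the bar runs (610,60) to (605,163), its extension meets the head centre near (600,275) to within about 1 mm, and the scene crop shows the eye open towards the hook. I'll insert it with force monitoring.

```bash
cat > t.py <<'E'
from s import *
f0=np.array(T.get_contact_force())
ok=True
for ex in (-.055,-.045,-.035,-.025,-.012,.0):
    manip.move_straight(tcp(ex)[0],feed=.06); f=np.array(T.get_contact_force())-f0; print(ex,f)
    if np.linalg.norm(f)>4: ok=False; print('contact'); break
print(T.get_time_s())
if ok:
    for i in range(1,13):
        dz=-.001*i; manip.move_straight(tcp(.0,0,dz)[0],feed=.02); f=np.array(T.get_contact_force())-f0
        if f[2]>1.2: break
    print('lower',dz,f,T.get_ft_torque(),T.get_time_s())
E
python3 t.py
```

```text
-0.055 [ 0.088   0.3199 -0.7915]
-0.045 [ 1.1307 -0.8975 -1.342 ]
-0.035 [ 0.1248  0.4977 -0.1316]
-0.025 [ 0.0811 -0.5341 -1.156 ]
-0.012 [-0.3125 -0.9404 -0.9183]
0.0 [ 0.4127  0.6904 -1.3206]
42.85
lower -0.008 [-0.5712  0.0154  2.3988] [0.0387 0.4841 0.0058] 44.85
```

```bash
cat > u.py <<'E'
from s import *
manip.move_gripper(1.0); manip.hold(.6)
p=T.get_ee_pos(); z=T.get_tcp_rot()[:,2]
manip.move_straight(p-.06*z,feed=.08); manip.hold(1.0)
print(T.get_contact_force(),T.get_time_s())
c=get_calibration('scene'); 
for cam in ('scene','top'):
    im=capture(cam); cv2.imwrite(f'pics/{cam}3.png',im); cc=get_calibration(cam)
    for r in spot_point('paddle_eye',cam)[:3]+spot_point('paddle',cam)[:3]: print(cam,round(r['score'],2),to_world(cc,r['xyz']))
t=[]
for cam in ('scene','top'):
    cc=get_calibration(cam);u,v=np.round(proj(cc,H-[0,0,.05])[0]).astype(int)
    t.append(cv2.resize(cv2.imread(f'pics/{cam}3.png')[v-40:v+40,u-40:u+40],(400,400),interpolation=cv2.INTER_CUBIC))
cv2.imwrite('pics/end.png',cv2.hconcat(t))
E
python3 u.py
```

```text
[-0.4295 -2.0198  0.2503] 47.7417
scene 0.8 [ 0.4194 -0.5726  0.0034]
scene 0.15 [ 0.699  -0.2374  0.3571]
scene 0.83 [ 0.5172 -0.5301 -0.0021]
scene 0.54 [ 0.4102 -0.0189  0.0026]
top 0.91 [0.4576 0.0781 0.0083]
top 0.77 [ 0.4146 -0.571   0.0086]
top 0.7 [ 0.6269 -0.2065  0.2854]
top 0.87 [ 0.5107 -0.5324 -0.0076]
top 0.7 [ 0.6323 -0.2032  0.2112]
top 0.6 [ 0.411  -0.0142 -0.0012]
```

View pics/end.png

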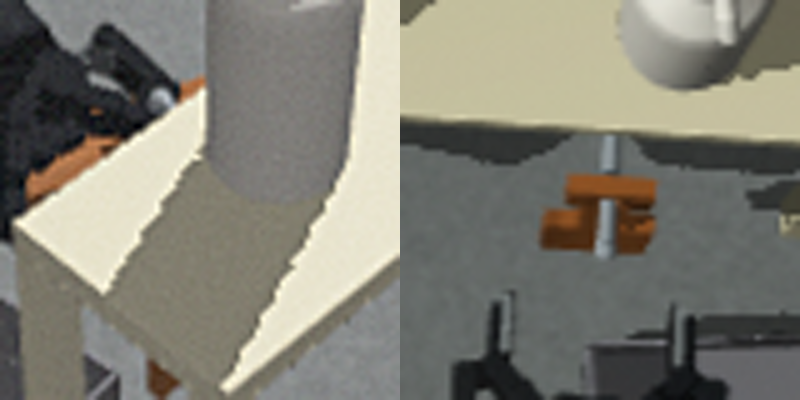

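The top view shows the paddle hanging from the bar at crop (608,190), with the fingers clear at (500,320) and (680,330). I'll check that it has settled, then hand in.

```bash
python3 - <<'E'
from s import *
manip.hold(2.5); im=[]
for i in range(4): im.append(capture('top').astype(int)); print(T.get_contact_force()); manip.hold(.15)
print([np.abs(im[i]-im[3])[150:215,320:370].max() for i in range(3)],[np.abs(im[i]-im[3])[5:60].max() for i in range(3)],T.get_time_s())
cc=get_calibration('top')
for l in ('paddle_eye','cup_a','dispenser','ramekin'):
    for r in spot_point(l,'top')[:3]: print(l,to_world(cc,r['xyz']))
print(ticket.sign_off())
E
```

```text
[-0.7355  0.0637 -0.3314]
[-0.4218  0.2086  0.0788]
[ 0.0976 -0.1278 -0.2937]
[-0.2799  0.3929 -0.3572]
[np.int64(4), np.int64(3), np.int64(4)] [np.int64(5), np.int64(4), np.int64(5)] 51.3417
paddle_eye [ 0.4152 -0.5714  0.0073]
paddle_eye [0.4559 0.075  0.0094]
paddle_eye [ 0.6274 -0.2042  0.2871]
cup_a [ 0.6399 -0.0357  0.2982]
cup_a [0.6572 0.1367 0.2966]
dispenser [ 0.7017 -0.2337  0.3595]
ramekin [ 0.7265 -0.0317  0.3586]
the job is handed in; nothing more can be done
None
```

The paddle was laid flat on the spoon rest and let go, then regripped by the blade. It now hangs still by its eye on the free hook; the cups, dispenser and ramekin show no shift in the camera readings, and the job was handed in at about 51 s (no verdict was returned).

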